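Set the fusion welder and hold the label holder home in its reader

ROBOT

A 6-joint arm with a two-finger parallel gripper is mounted at the origin on the work surface. World frame = base frame: x ahead of the robot, y to its left, z up, the work surface at z = 0. Lengths are in mm, angles in rad, forces in N, time in s.
With the tool pointing down it reaches from about 275 to 1000 mm from the base axis. Payload 8.4 kg.
Tool frame: the origin (TCP) lies between the finger pads; the fingertips stand 22 mm ahead of it and the grasp point (between the pads) lies 3 mm ahead of it; z points along the fingers, y is the line along which they close (so a half turn about z gives the same grasp; the last joint's range is limited). The gripper opens to 85 mm and grips with 20 to 120 N. Pads are 22 mm wide; open, the fingers measure 114 mm over their backs; the gripper's body (76 mm by 85 mm) begins 54 mm behind the grasp point. The pads swing forward as they close: fully open they stand 13 mm farther back than shut.
Start: joints at [1.197, 0.353, 1.633, -0, 1.155, -0.002], TCP at [227.057, 582.3, 253.281] pointing down, gripper open.
Joint ranges: [-2.63, 2.63], [-0.92, 2.1], [0.06, 2.66], [-1.3, 4.44], [0, 2.69], [-3.02, 3.02]. Speed limits (rad/s): [2.22, 2.22, 2.79, 3.14, 3.14, 3.14].

INTERFACE

Orientations are given as [roll, pitch, yaw] about the fixed x, y, z axes, in that order (R = Rz(yaw) Ry(pitch) Rx(roll)).
In Python, from rig import r, grab_frame gives the robot as it stands.
- The arm moves only by the shell command python3 -m inch 'ROWS' [FORCE]. ROWS is JSON, a list of rows, each a list of 7 numbers: the turn, a rotation vector about the tool's x, y, z as a fraction of full scale, then the shift along the tool's x, y, z as a fraction of full scale, then the closure, from 0 (fully open) to 1 (shut). In form: [[rx, ry, rz, dx, dy, dz, fingers], ...]. A call has 1 to 8 rows; each row shifts and turns the commanded pose from where the row before left it, along the tool's axes as they then stand; what a row does not reach is not made up. Full scale, the value 1, is 2.5 cm for a shift and pi rad for a turn. A row lasts 1/12 s, in which the tool goes at most 41.7 mm and 7.16 degrees, less where a joint would pass 70% of its speed; a pose out of reach is approached as far as the arm can. A call with a number of a shift or a turn outside -1 to 1 is refused whole. A call with a gripper value outside its range is refused whole. The fingers move at their own pace and stop on an object; FORCE is the grip in N (left out, the last holds). Time passes only in rows, so rows that do not move let the fingers close. It gives the time, the measured TCP pose, the force, the opening and the grip force at its end, in the units of the state.
- r.sense(): the state, without advancing time (a new reading comes with each control period).
- grab_frame(name): name is "side" or "top"; returns a dict with "pixels" (400x640x3 uint8, red, green, blue), "z_map" (400x640 float32, mm along the optical axis (not along the pixel's ray), 0 where there is no reading), "vertical_fov" (degrees; the focal length in pixels is half the picture's height over the tangent of half this angle, whatever the lens; pixels are square), "cx", "cy" (the principal point, pixels), "cam_to_world" (4x4, takes a point from camera to world coordinates). Camera axes: x right, y down, z forward; pixel columns grow to the right and rows downward; lengths in mm; the calibration is good to about 2 mm. A picture is of the moment at which its call begins.
- r.sign_off(): hands the job in; it is judged then, once.
The state is a dict: "clock": time; "qpos": joint angles; "qvel": joint speeds; "joint_efforts": joint torques, N m; "eef_pos": TCP position; "tcp_rot": TCP orientation; "contact_force": force on the tool from outside, world axes, zero at the start; "wrist_torque": the same for the moment, N m; "opening": opening from 0.0 (shut) to 1.0 (fully open); "grasp_force": force on a finger pad.
Only numpy, scipy, OpenCV 4.12 (cv2) and the standard library are available. Lean on these libraries where they do the work, as an engineer would, in place of code of your own. Each camera call takes 0.05 s, during which the arm holds its last target. There are 200 camera calls.

TASK

First turn the selector on the yellow pipe-welding unit so that its white pointer stands at the one long mark. Then take the label holder (the upright grey plate with a thick top rail) out of its wooden stand and push it straight down behind the steel lip on the front of the unit, against the sprung bar, until it is fully home at the bottom; finish while the fingers are still holding it pressed home, because the bar lifts it again if it is let go. Leave the selector at its mark and leave the other things on the bench where they are.

Things in the scene. Friction and masses are not known exactly. Their poses are not given: they have to be found in the camera images.
- welder: yellow pipe-welding unit, fixed, 200 x 260 mm, 130 mm high; origin: centre of its underside, x from its front (robot side) to its back, y left, z up. On its flat top: selector, flat display and, at the left edge (y +113 mm, x -30 to +75 mm), a carrying handle rising 45 mm above the top. On the left half of its front: the steel reader slot with the lip.
- selector (a joint): angle of the black selector knob on the unit, vertical axis, 0 to 2.8 rad, growing clockwise from above; starts at 0 to 0.65; friction (0.05 N m) holds it, no clicks. Short marks at 0, 0.7, 2.1, 2.8; the one long wide mark is at 1.4, along the unit's +x. At value q the pointer end of the grip bar points at angle 1.4 - q, counter-clockwise from the unit's +x.
- selector_grip (a point): on the selector's axis, in the grip bar. The bar is 46 mm long (pointer direction), 12 mm thick, 30 mm tall: from 14 mm above this point to 16 mm below, standing on a disc of 24 mm radius; the unit's flat top is 24 mm below this point. Axes are the unit's and do not turn with the knob.
- holder: grey plastic label holder, about 80 g, upright: a plate 70 mm wide (its y), 6 mm thick (its x), 95 mm tall in all, paper label on both faces; the top 24 mm is a rail 12 mm thick to grip; the lowest 5 mm is a toe 64 x 4 mm. Origin: centre of its bottom edge, z up. Either face may look forward.
- stand: fixed wooden stand 50 x 100 x 33 mm with a slot (8.5 mm by 76 mm, 25 mm deep) in which the holder stands at the start; origin at the centre of its underside, y along the slot, z up. The holder stands 8 mm above the stand's underside.
- slot_floor (a point): centre of the hard bottom of the reader slot, axes as the unit's (slot length along y, lip on the -x side, z up). The slot is 9 x 74 mm, open at the top; the lip is about 28 mm high above this point, with lead-in bevels up to 34 mm, the level of the unit's top. The holder is fully home when its bottom edge is here.
- bar (a joint): travel of the sprung bar in the bottom of the reader slot, m: 0 = up (its top 8 mm above slot_floor), 0.008 = fully down, level with the hard bottom. It pushes up with about 4 N at 0 and 8 N fully down.
- fittings_bin: fixed blue open bin of black fittings, 110 x 80 x 50 mm; leave alone. Origin at the centre of its underside. The bin and the stand swap sides from start to start.
- coupler: loose black pipe coupler standing upright, 52 mm across, 70 mm tall; leave alone. Origin at the centre of its underside.
- pipe_stub: loose blue pipe stub standing upright, 40 mm across, 80 mm tall; leave alone. Origin at the centre of its underside.
- cleaner: loose white bottle, 52 mm across, 130 mm tall; leave alone. Origin at the centre of its underside.
- tape_roll: loose grey ring of tape lying flat, 90 mm across, 24 mm tall; leave alone. Origin at the centre of its underside.
Not all that is in view belongs to the job. What is shaped like the holder but blue or red is not meant.

How it is judged:
By the outcome, as a careful person would: the job done as asked, in the order asked, and still so for the second after the job is handed in, while the arm keeps its last pose, push and grip.
It also fails if it takes over 61 s, if anything falls off the work surface, if the arm or the gripper's body presses on something with over 40 N, if the wrist force passes 120 N, or if a joint passes its speed limit or range.

## Working session

There is one attempt and no reset: what is moved stays moved. The work goes in short steps, Python scripts to look and compute and a shell command to move; the robot and the scene stay as the last step left them, time stands still between calls to the robot, and variables do not carry over. Pictures are saved under pics/ and viewed, at most 10 in all, crops included, and the job is handed in when it is done.

```bash
ls; mkdir -p pics
cat > h.py <<'E'
import numpy as np,cv2
from rig import r,grab_frame
def shot(n,f):
    d=grab_frame(n); cv2.imwrite(f'pics/{f}.png',cv2.cvtColor(d['pixels'],cv2.COLOR_RGB2BGR)); np.save(f'pics/{f}.npy',d,allow_pickle=True); return d
def load(f): return np.load(f'pics/{f}.npy',allow_pickle=True).item()
def w(d,u,v,z=None):
    """world point of pixel from depth, or (z given) on the plane z"""
    f=200/np.tan(np.radians(d['vertical_fov'])/2); T=np.array(d['cam_to_world'])
    ray=np.array([(u-d['cx'])/f,(v-d['cy'])/f,1.])
    if z is None:
        s=np.median(d['z_map'][int(v)-1:int(v)+2,int(u)-1:int(u)+2])
    else: s=(z-T[2,3])/(T[:3,:3]@ray)[2]
    return (T@np.r_[ray*s,1])[:3].round(1)
E
python3 - <<'E'
from h import *
for n in('side','top'):
    d=shot(n,n+'0'); print(n,d['vertical_fov'],d['cx'],d['cy'],np.array(d['cam_to_world']).round(3).tolist(),(d['z_map']==0).mean())
a=[cv2.imread(f'pics/{n}0.png') for n in('side','top')]
print(r.sense())
E
```

```text
pics
side 46.09604153894806 318.61765849462546 192.23713738554497 [[0.896, -0.288, 0.338, 151.858], [-0.444, -0.544, 0.712, -779.297], [-0.021, -0.788, -0.616, 803.138], [0.0, 0.0, 0.0, 1.0]] 0.003921875
top 45.054500616407644 326.4755365059896 204.98695661824675 [[0.007, -0.99, 0.141, 343.185], [-1.0, -0.007, 0.003, -10.264], [-0.002, -0.141, -0.99, 1333.213], [0.0, 0.0, 0.0, 1.0]] 0.004109375
{'clock': 0.1, 'qpos': array([ 1.19661497e+00,  3.53559808e-01,  1.63407261e+00,  2.29781118e-05,
        1.15518971e+00, -2.44262989e-03]), 'qvel': array([ 8.79969160e-04,  5.37904321e-04, -2.42553190e-03, -1.96863348e-05,
       -4.93255275e-04,  8.45766275e-04]), 'joint_efforts': array([ 7.40929681e-04, -6.06358767e+01, -3.42820072e+01,  1.18241819e-04,
        3.85265710e-03, -5.23724466e-06]), 'eef_pos': array([226.89359608, 581.92811101, 252.64315643]), 'tcp_rot': array([-3.14036323e+00, -2.40136831e-05,  2.76984462e+00]), 'contact_force': array([-0.44013266, -0.63548777,  0.64758729]), 'wrist_torque': array([ 0.00817199, -0.01219747, -0.03885064]), 'grasp_force': 0.0, 'opening': 1.0026855758864277}
```

View pics/side0.png

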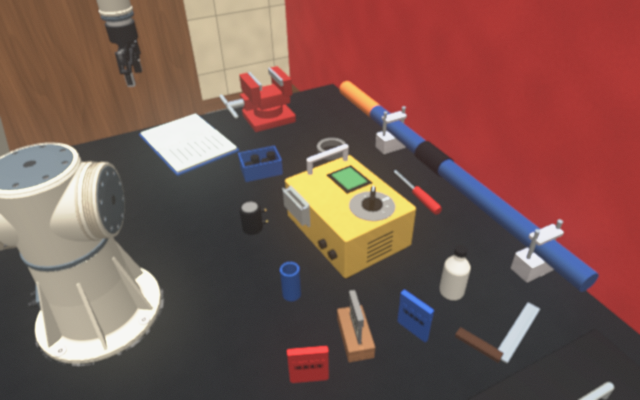

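View pics/top0.png

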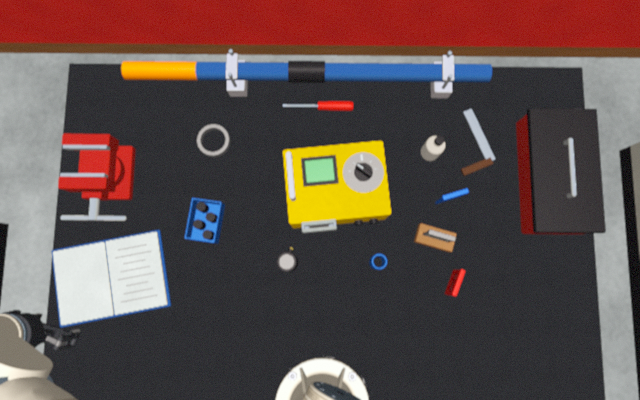

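The side view shows the unit at (350,215), the selector at (372,203), and the grey holder in its stand at (356,325). In the top view the selector is at (363,172), the slot at (320,226), and the holder at (441,236). I'll enlarge both.

Run:
```python
import cv2
a=cv2.imread('pics/top0.png')[130:280,272:472]; cv2.imwrite('pics/tc.png',cv2.resize(a,None,fx=4,fy=4,interpolation=cv2.INTER_CUBIC))
a=cv2.imread('pics/side0.png')
b=cv2.resize(a[140:265,270:425],None,fx=4.5,fy=4.5,interpolation=cv2.INTER_CUBIC)[:,:]
cv2.imwrite('pics/sc1.png',b)
b=cv2.resize(a[270:370,320:400],None,fx=6,fy=6,interpolation=cv2.INTER_CUBIC); cv2.imwrite('pics/sc2.png',b)
```

```text
(no output)
```

View pics/tc.png

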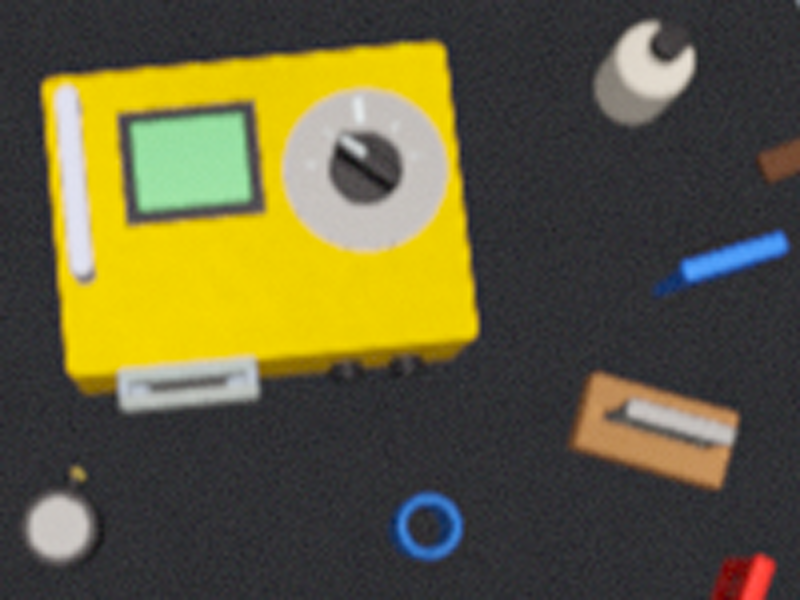

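View pics/sc1.png

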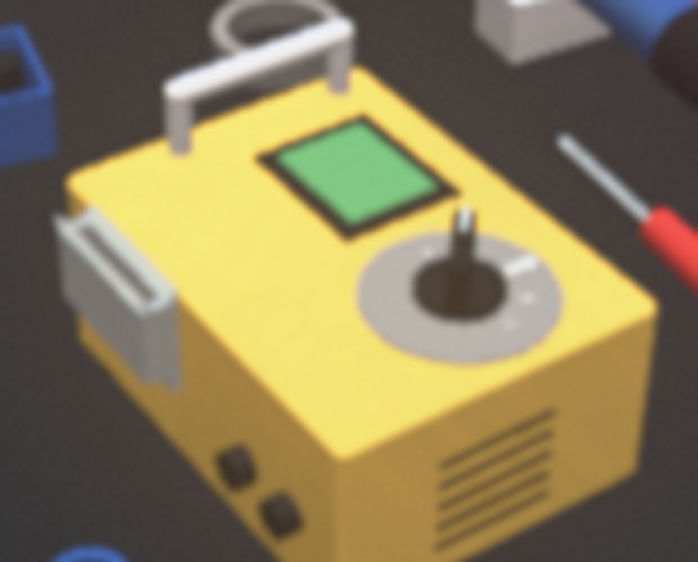

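View pics/sc2.png

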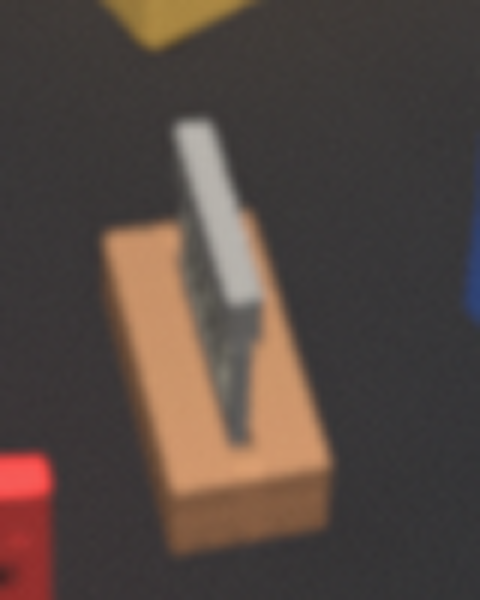

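Enlarged, the knob pointer points up-left in the top crop, from (390,188) to (342,138), about 45° CCW of the long mark at (359,108). The holder rail top runs from (630,410) to (735,437), and the slot from (135,385) to (245,378). Next I'll measure these with the depth maps from both views.

```bash
cat > m.py <<'E'
from h import *
def cloud(f):
    d=load(f); F=200/np.tan(np.radians(d['vertical_fov'])/2); T=np.array(d['cam_to_world'])
    v,u=np.mgrid[:400,:640]; z=d['z_map']
    P=np.stack([(u-d['cx'])/F*z,(v-d['cy'])/F*z,z],-1)@T[:3,:3].T+T[:3,3]
    P[z==0]=np.nan; return P,d['pixels'].astype(int)
def rect(Q,name):
    (c,s,a)=cv2.minAreaRect(Q[:,:2].astype(np.float32)); print(name,len(Q),'c',np.round(c,1),'size',np.round(s,1),'ang',round(a,1),'z',Q[:,2].mean().round(1),'mean',Q.mean(0).round(1))
    if name: 
        C=Q[:,:2]-Q[:,:2].mean(0); e,V=np.linalg.eigh(C.T@C); print('   long-axis deg',np.degrees(np.arctan2(V[1,1],V[0,1])).round(1))
def box(P,lo,hi):
    with np.errstate(invalid='ignore'): return ((P>lo)&(P<hi)).all(-1)
E
python3 - <<'E'
from m import *
d=load('top0');t=lambda U,V,z=None:w(d,272+U/4,130+V/4,z)
s=load('side0')
print('top: welder',t(250,300),'knob',t(365,165),'rail',t(680,423),'stand',t(595,430),'slot lip',t(190,400), 'disc plate',t(320,220))
k=lambda U,V,z=None:w(s,270+U/4.5,140+V/4.5,z); h=lambda U,V,z=None:w(s,320+U/6,270+V/6,z)
print('side: welder',k(250,350),'knob',k(462,225),'rail',h(218,215),'stand',h(140,300),'lip top',k(120,270))
for f in('top0','side0'):
    P,c=cloud(f); W=np.array(w(load('top0'),272+250/4,130+300/4))
    yel=(c[...,0]>150)&(c[...,1]>130)&(c[...,2]<140)
    m=box(P,W-[300,300,8],W+[300,300,8]) ; 
    rect(P[m&~np.isnan(P[...,0])],f+' welder top all');
    if yel.sum(): rect(P[yel&m],f+' yel')
    R=np.array(t(680,423))
    rect(P[box(P,[R[0]-70,R[1]-70,R[2]-7],[R[0]+70,R[1]+70,R[2]+7])],f+' rail')
    rect(P[box(P,[R[0]-90,R[1]-90,25],[R[0]+90,R[1]+90,40])],f+' stand')
    K=np.array(t(365,165))
    rect(P[box(P,[K[0]-40,K[1]-40,W[2]+28],[K[0]+40,K[1]+40,W[2]+50])],f+' knobbar')
    rect(P[box(P,[K[0]-40,K[1]-40,W[2]+5],[K[0]+40,K[1]+40,W[2]+15])],f+' knobdisc')
E
```

```text
top: welder [514.5 -27.3 129.6] knob [594.4 -97.5 164.2] rail [ 441.  -302.6  102.3] stand [ 441.5 -262.2   30.4] slot lip [453.9  10.5  97.3] disc plate [566.1 -71.4 129.2]
side: welder [495.4 -87.8 129.1] knob [608.7 -94.3 169. ] rail [ 447.5 -306.1  101.6] stand [ 436.1 -278.7   33.8] lip top [472.   15.2 114.1]
top0 welder top all 7349 c [ 573.1 -110.2] size [216.9 417. ] ang 5.6 z 129.5 mean [571.6 -35.4 129.5]
   long-axis deg 106.5
top0 yel 4989 c [ 584.1 -105.7] size [193.9 409.7] ang 5.8 z 128.9 mean [562.1 -28.6 128.9]
   long-axis deg 97.2
top0 rail 134 c [ 444. -302.] size [69.8 12.4] ang 72.9 z 101.7 mean [ 444.1 -301.6  101.7]
   long-axis deg 73.9
top0 stand 506 c [ 417.3 -306. ] size [124.4 100.2] ang 73.9 z 32.0 mean [ 441.8 -298.    32. ]
   long-axis deg 67.8
top0 knobbar 98 c [601.1 -99.3] size [45.  13.2] ang 54.2 z 166.4 mean [600.2 -98.7 166.4]
   long-axis deg 54.9
top0 knobdisc 154 c [593.6 -96.3] size [77.8 64.7] ang 84.3 z 137.4 mean [597.6 -96.9 137.4]
   long-axis deg 129.2
side0 welder top all 6071 c [ 575.3 -112. ] size [217.7 418.9] ang 5.5 z 130.7 mean [570.9 -52.4 130.7]
   long-axis deg 106.5
side0 yel 4178 c [578.8 -34. ] size [195.3 263.8] ang 5.3 z 130.1 mean [561.7 -47.9 130.1]
   long-axis deg 93.5
side0 rail 228 c [ 447.2 -305. ] size [70.2 12.5] ang 74.3 z 102.2 mean [ 445.9 -307.2  102.2]
   long-axis deg 74.4
side0 stand 920 c [ 432.3 -323.1] size [155.6  84. ] ang 51.3 z 32.7 mean [ 439.2 -314.3   32.7]
   long-axis deg 74.1
side0 knobbar 93 c [ 603.5 -101.1] size [48.3 11.9] ang 54.4 z 166.9 mean [ 600.6 -105.5  166.9]
   long-axis deg 54.0
side0 knobdisc 203 c [598.8 -99.1] size [76.5 70.5] ang 82.0 z 138.3 mean [ 600.9 -104.3  138.3]
   long-axis deg 140.0
```

```bash
python3 - <<'E'
from m import *
a=np.radians(5.5); R=np.array([[np.cos(a),-np.sin(a)],[np.sin(a),np.cos(a)]])
for f in('top0','side0'):
    P,c=cloud(f); yel=(c[...,0]>150)&(c[...,1]>130)&(c[...,2]<140)
    Q=P[yel&box(P,[440,-190,122],[700,140,137])]; 
    (cc,s,ang)=cv2.minAreaRect(Q[:,:2].astype(np.float32)); print(f,cc,s,ang)
    q=(P[...,:2]-[578,-34])@R
    u=np.concatenate([q,P[...,2:]],-1)
    m=box(u,[-140,-20,85],[-90,130,140])
    # median height binned by unit x, y in 20..90
    for x in range(-126,-90,2):
        k=m&(abs(u[...,0]-x-1)<1)&(u[...,1]>30)&(u[...,1]<85)
        print(x,k.sum(),np.percentile(u[k][:,2],[10,50,90]).round(1) if k.any() else '')
    k=box(u,[-122,-20,118],[-101,130,137]); print('y ext',np.percentile(u[k][:,1],[0,2,50,98,100]).round(1))
d=load('top0');t=lambda U,V,z=None:w(d,272+U/4,130+V/4,z)
s=load('side0');k=lambda U,V,z=None:w(s,270+U/4.5,140+V/4.5,z)
U=lambda p:((p[:2]-np.array([578,-34]))@R).round(1)
print('top z130',[U(t(*p,130)) for p in[(118,368),(258,358),(122,410),(260,398),(75,375),(478,338),(42,76),(443,42)]])
print('side z130',[U(k(*p,130)) for p in[(92,207),(175,295),(60,222),(150,310),(68,182),(342,460),(657,302),(365,70)]])
E
python3 - <<'E'
import cv2,numpy as np
A=cv2.imread('pics/top0.png')[212:238,296:346]; B=cv2.imread('pics/side0.png')[180:232,278:318]
A=cv2.resize(A,(780,400),interpolation=cv2.INTER_CUBIC)[:, :450]; B=cv2.resize(B,(310,400),interpolation=cv2.INTER_CUBIC)
cv2.imwrite('pics/slot.png',np.hstack([A,B]))
E
```

```text
top0 (576.6184692382812, -31.198806762695312) (194.0055694580078, 259.80712890625) 5.9040021896362305
-126 0 
-124 0 
-122 8 [127.4 130.  132. ]
-120 33 [ 92.8 126.2 130.3]
-118 12 [125.5 128.7 131.5]
-116 16 [124.3 125.9 127.1]
-114 8 [121.3 123.2 125. ]
-112 8 [102.6 103.7 104.1]
-110 14 [101.3 102.7 106.6]
-108 14 [ 98.9 102.9 105.1]
-106 24 [ 95.3 105.4 122.5]
-104 34 [ 97.6 122.7 127. ]
-102 19 [125.  127.4 130.8]
-100 18 [126.4 129.5 133. ]
-98 13 [126.7 128.9 131.1]
-96 18 [126.3 128.  131.3]
-94 19 [126.5 128.8 130.7]
-92 16 [126.6 129.7 131.3]
y ext [ 15.1  15.9  57.   99.4 100. ]
side0 (578.77294921875, -34.02229309082031) (195.3223419189453, 263.7568054199219) 5.318307876586914
-126 0 
-124 0 
-122 0 
-120 3 [130.9 131.2 131.4]
-118 112 [ 89.4 109.9 129.7]
-116 64 [ 90.1 107.4 128.8]
-114 2 [126.6 126.8 127. ]
-112 6 [124.8 125.4 126. ]
-110 0 
-108 0 
-106 0 
-104 9 [116.8 123.5 126.3]
-102 64 [110.8 118.4 126.6]
-100 19 [124.8 127.  129.6]
-98 16 [126.4 128.8 131. ]
-96 16 [128.4 130.3 131.5]
-94 10 [129.2 130.2 131.3]
-92 13 [127.8 129.3 130.3]
y ext [ 10.5  11.3  53.5  95.5 100. ]
top z130 [array([-98.1,  99.2]), array([-99.7,  11.1]), array([-124.7,   98.8]), array([-124.8,   12.2]), array([-100.1,  126.4]), array([ -99.4, -127.7]), array([ 93.6, 132.3]), array([  93. , -125.9])]
side z130 [array([-96.1,  95.6]), array([-96.9,   9.2]), array([-116.4,   93.6]), array([-113.1,    6. ]), array([-96. , 122.1]), array([ -93.7, -133.3]), array([  99.4, -126.2]), array([ 98. , 122.8])]
```

View pics/slot.png

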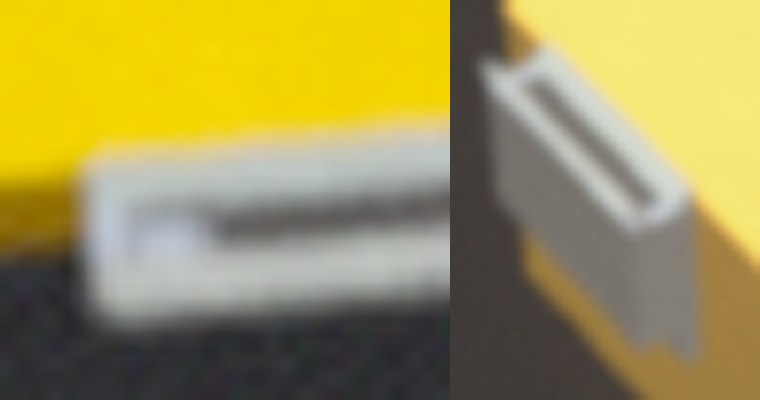

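The slot crop shows the lip, the bevels and the dark slot between them. The two depth views agree:

| Item | Position |
|---|---|
| Slot centre | about (464.7, 10.3), unit yaw 5.5° |
| Unit top | z 130, so slot_floor is at z ≈ 96 |
| Knob axis | about (602, -100), bar top 167, bar at 54.5°, so q ≈ 0.545 |
| Rail | about (445.5, -303.5), top 102–103, at 74° |

I'll turn the tool first and then travel.

```bash
cat > go.py <<'E'
import sys,numpy as np
from scipy.spatial.transform import Rotation as Ro
from rig import r
x,y,z,yaw=map(float,sys.argv[1:5]); s=r.sense(); R=Ro.from_euler('xyz',s['tcp_rot'])
T=Ro.from_euler('xyz',[np.pi,0,np.radians(yaw)])
print('pos',s['eef_pos'].round(1),'yaw',np.degrees(s['tcp_rot']).round(1),'t',round(s['clock'],2),'F',s['contact_force'].round(1),'grip',round(float(s['grasp_force']),1),round(float(s['opening']),3),'q6',s['qpos'][5].round(2))
print('shift units (current axes)',(R.inv().apply(np.array([x,y,z])-s['eef_pos'])/25).round(2),'(target axes)',(T.inv().apply(np.array([x,y,z])-s['eef_pos'])/25).round(2),'turn units',((R.inv()*T).as_rotvec()/np.pi).round(4))
E
A='[0,0,0.0386,0,0,0,0]'
python3 -m inch '[[0,0,0.0386,0,0,0,0],[0,0,0.0386,0,0,0,0],[0,0,0.0386,0,0,0,0],[0,0,0.0386,0,0,0,0],[0,0,0.0386,0,0,0,0],[0,0,0.0386,0,0,0,0],[0,0,0.0386,0,0,0,0],[0,0,0.0386,0,0,0,0]]'
python3 -m inch '[[0,0,0.0386,0,0,0,0],[0,0,0.0386,0,0,0,0],[0,0,0.0386,0,0,0,0],[0,0,0.0386,0,0,0,0],[0,0,0.0386,0,0,0,0],[0,0,0.0386,0,0,0,0],[0,0,0.0386,0,0,0,0],[0,0,0,0,0,0,0]]'
python3 go.py 602 -100 240 54.5
```

```text
clock: 0.77
eef_pos: [226.9, 582.1, 252.9]
tcp_rot: [-3.141, 0.001, 1.794]
contact_force: [-0.1, 0.0, 1.6]
opening: 1.003
grasp_force: 0.0
clock: 1.43
eef_pos: [227.0, 582.1, 252.9]
tcp_rot: [3.141, 0.001, 0.945]
contact_force: [-0.5, 0.6, 0.4]
opening: 1.0
grasp_force: 0.0
pos [227.  582.1 252.9] yaw [180.    0.   54.2] t 1.43 F [-0.5  0.6  0.4] grip 0.0 1.0 q6 1.82
shift units (current axes) [-13.33  28.14   0.53] (target axes) [-13.5   28.06   0.51] turn units [ 0.0001  0.0003 -0.0019]
```

```bash
python3 -m inch '[[0,0,0,-0.42,0.877,0,0],[0,0,0,-0.42,0.877,0,0],[0,0,0,-0.42,0.877,0,0],[0,0,0,-0.42,0.877,0,0],[0,0,0,-0.42,0.877,0,0],[0,0,0,-0.42,0.877,0,0],[0,0,0,-0.42,0.877,0,0],[0,0,0,-0.42,0.877,0,0]]'|head -3
python3 -m inch '[[0,0,0,-0.42,0.877,0,0],[0,0,0,-0.42,0.877,0,0],[0,0,0,-0.42,0.877,0,0],[0,0,0,-0.42,0.877,0,0],[0,0,0,-0.42,0.877,0,0],[0,0,0,-0.42,0.877,0,0],[0,0,0,-0.42,0.877,0,0],[0,0,0,-0.42,0.877,0,0]]'|head -3
python3 -m inch '[[0,0,0,-0.42,0.877,0,0],[0,0,0,-0.42,0.877,0,0],[0,0,0,-0.42,0.877,0,0],[0,0,0,-0.42,0.877,0,0],[0,0,0,-0.42,0.877,0,0],[0,0,0,-0.42,0.877,0,0],[0,0,0,-0.42,0.877,0,0],[0,0,0,-0.42,0.877,0,0]]'|head -3
python3 -m inch '[[0,0,0,-0.42,0.877,0,0],[0,0,0,-0.42,0.877,0,0],[0,0,0,-0.42,0.877,0,0],[0,0,0,-0.42,0.877,0,0],[0,0,0,-0.42,0.877,0,0],[0,0,0,-0.42,0.877,0,0],[0,0,0,-0.42,0.877,0,0],[0,0,0,0,0,0,0]]'|head -3
python3 go.py 602 -100 200 54.5
```

```text
clock: 2.1
eef_pos: [321.3, 410.8, 253.1]
tcp_rot: [3.142, 0.0, 0.956]
clock: 2.77
eef_pos: [415.3, 240.6, 253.2]
tcp_rot: [-3.142, 0.0, 0.956]
clock: 3.43
eef_pos: [509.2, 70.3, 253.2]
tcp_rot: [-3.141, 0.0, 0.955]
clock: 4.1
eef_pos: [592.8, -80.8, 253.1]
tcp_rot: [3.14, 0.0, 0.953]
pos [592.8 -80.8 253.1] yaw [179.9   0.   54.6] t 4.1 F [-0.1  0.3  0.1] grip 0.0 1.001 q6 0.48
shift units (current axes) [-0.41  0.74  2.12] (target axes) [-0.41  0.75  2.12] turn units [0.0005 0.0001 0.0007]
```

```bash
python3 -m inch '[[0,0,0,-0.41,0.74,0,0],[0,0,0,0,0,0.7,0],[0,0,0,0,0,0.7,0],[0,0,0,0,0,0.72,0],[0,0,0,0,0,0.72,0],[0,0,0,0,0,0.72,0],[0,0,0,0,0,0,0],[0,0,0,0,0,0,0]]' 30
python3 go.py 602 -100 164 54.5
python3 -m inch '[[0,0,0,0,0,0,0.7],[0,0,0,0,0,0,0.8],[0,0,0,0,0,0,0.9],[0,0,0,0,0,0,0.95],[0,0,0,0,0,0,1],[0,0,0,0,0,0,1],[0,0,0,0,0,0,1],[0,0,0,0,0,0,1]]' 30
python3 go.py 602 -100 164 54.5
```

```text
clock: 4.77
eef_pos: [599.4, -96.1, 163.6]
tcp_rot: [-3.139, 0.001, 0.953]
contact_force: [0.1, 0.2, 0.7]
opening: 1.001
grasp_force: 0.0
pos [599.4 -96.1 163.6] yaw [-1.799e+02  1.000e-01  5.460e+01] t 4.77 F [0.1 0.2 0.7] grip 0.0 1.001 q6 0.46
shift units (current axes) [-0.07  0.18 -0.02] (target axes) [-0.06  0.18 -0.02] turn units [-0.0007  0.0003  0.0007]
clock: 5.43
eef_pos: [603.0, -98.3, 165.3]
tcp_rot: [3.135, -0.001, 0.951]
contact_force: [9.3, -7.7, -3.8]
opening: 0.13
grasp_force: 35.6
pos [603.  -98.3 165.3] yaw [ 1.796e+02 -1.000e-01  5.450e+01] t 5.43 F [ 9.3 -7.7 -3.8] grip 35.6 0.13 q6 0.46
shift units (current axes) [-0.08  0.01  0.05] (target axes) [-0.08  0.01  0.05] turn units [ 0.0022 -0.0004  0.    ]
```

```bash
python3 -m inch '[[0,0,0,-0.07,0.17,0,1],[0,0,0.0389,0,0,0,1],[0,0,0.0389,0,0,0,1],[0,0,0.0389,0,0,0,1],[0,0,0.0389,0,0,0,1],[0,0,0.0389,0,0,0,1],[0,0,0.0389,0,0,0,1],[0,0,0,0,0,0,1]]'
python3 -m inch '[[0,0,0.0389,0,0,0,1],[0,0,0,0,0,0,1],[0,0,0,0,0,0,1]]'
python3 go.py 602 -100 164 5.5
```

```text
clock: 6.1
eef_pos: [603.9, -99.8, 165.2]
tcp_rot: [-3.141, -0.003, 0.21]
contact_force: [2.8, 5.0, 3.1]
opening: 0.138
grasp_force: 36.8
clock: 6.35
eef_pos: [603.9, -100.0, 165.2]
tcp_rot: [-3.141, -0.003, 0.097]
contact_force: [3.1, 5.3, 4.9]
opening: 0.136
grasp_force: 36.9
pos [ 603.9 -100.   165.2] yaw [-180.    -0.2    5.6] t 6.35 F [3.1 5.3 4.9] grip 36.9 0.136 q6 1.31
shift units (current axes) [-0.08 -0.01  0.05] (target axes) [-0.08 -0.01  0.05] turn units [-0.0002 -0.0009  0.0004]
```

```bash
python3 -m inch '[[0,0,0,0,0,0,0.6],[0,0,0,0,0,0,0.2],[0,0,0,0,0,0,0],[0,0,0,0,0,0,0],[0,0,0,0,0,0,0],[0,0,0,0,0,-0.6,0],[0,0,0,0,0,-1,0],[0,0,0,0,0,-1,0]]'
python3 -m inch '[[0,0,0,0,0,-1,0],[0,0,-0.0389,0,0,0,0],[0,0,-0.0389,0,0,0,0],[0,0,-0.0389,0,0,0,0],[0,0,-0.0389,0,0,0,0],[0,0,-0.0389,0,0,0,0],[0,0,-0.0389,0,0,0,0],[0,0,-0.0389,0,0,0,0]]'
python3 -m inch '[[0,0,-0.0389,0,0,0,0],[0,0,-0.0389,0,0,0,0],[0,0,-0.030,0,0,0,0],[0,0,0,0,0,0,0]]'
python3 go.py 445.5 -303.5 220 74.2
python3 - <<'E'
from m import *
shot('side','side1')
P,c=cloud('side1'); rect(P[box(P,[560,-140,158],[640,-60,175])],'knobbar')
E
```

```text
clock: 7.02
eef_pos: [601.8, -100.5, 229.0]
tcp_rot: [-3.141, 0.003, 0.096]
contact_force: [1.5, -0.4, 0.8]
opening: 1.001
grasp_force: 0.0
clock: 7.68
eef_pos: [602.5, -100.6, 254.1]
tcp_rot: [-3.141, 0.0, 0.957]
contact_force: [-0.2, 0.1, -1.0]
opening: 0.998
grasp_force: 0.0
clock: 8.02
eef_pos: [602.5, -100.6, 254.1]
tcp_rot: [-3.141, 0.0, 1.294]
contact_force: [0.9, 0.5, 0.2]
opening: 1.002
grasp_force: 0.0
pos [ 602.5 -100.6  254.1] yaw [-180.     0.    74.1] t 8.02 F [0.9 0.5 0.2] grip 0.0 1.002 q6 0.11
shift units (current axes) [-9.52 -3.82  1.37] (target axes) [-9.52 -3.83  1.36] turn units [-0.0001  0.0001 -0.0003]
knobbar 129 c [ 603.2 -101. ] size [45.  15.3] ang 4.0 z 166.0 mean [ 601.6 -103.4  166. ]
   long-axis deg -174.3
```

```bash
python3 -m inch '[[0,0,0,-0.95,-0.38,0,0],[0,0,0,-0.95,-0.38,0,0],[0,0,0,-0.95,-0.38,0,0],[0,0,0,-0.95,-0.38,0,0],[0,0,0,-0.95,-0.38,0,0],[0,0,0,-0.95,-0.38,0,0],[0,0,0,-0.95,-0.38,0,0],[0,0,0,-0.95,-0.38,0,0]]'|head -3
python3 -m inch '[[0,0,0,-0.95,-0.38,0,0],[0,0,0,-0.95,-0.38,0,0],[0,0,0,0,0,0,0],[0,0,0,0,0,0,0]]'|head -3
python3 go.py 445.5 -303.5 220 74.2
python3 - <<'E'
from m import *
from scipy.spatial.transform import Rotation as Ro
P,c=cloud('side0');a=np.radians(74.2)
T=np.array([[np.cos(a),np.sin(a)],[np.sin(a),-np.cos(a)]])
u=np.concatenate([(P[...,:2]-[445.5,-303.5])@T,P[...,2:]],-1)
for f in('side0','top0'):
    P,c=cloud(f);u=np.concatenate([(P[...,:2]-[445.5,-303.5])@T,P[...,2:]],-1)
    k=u[box(u,[-45,-90,40],[45,90,140])]
    print(f,np.histogram(k[:,1],range(-90,91,10))[0], 'near fingers', k[(abs(k[:,1])>20)][:12].round(0).tolist())
E
```

```text
clock: 8.73
eef_pos: [476.0, -262.8, 254.3]
tcp_rot: [3.142, 0.0, 1.286]
clock: 9.07
eef_pos: [444.8, -303.1, 254.3]
tcp_rot: [3.142, -0.0, 1.284]
pos [ 444.8 -303.1  254.3] yaw [180.   -0.   73.6] t 9.07 F [-0.3  1.3  0.7] grip 0.0 1.002 q6 -0.31
shift units (current axes) [-0.01  0.03  1.37] (target axes) [-0.01  0.03  1.37] turn units [ 0.     -0.     -0.0034]
side0 [  0   0   0   0   0   0   0   0 242 197   0   0   0   0   0   0   0   0] near fingers []
top0 [  0   0   0   0   0   0   0   0 143  50   0   0   0   0   0   0   0   2] near fingers [[19.0, 90.0, 96.0], [18.0, 90.0, 79.0]]
```

```bash
python3 -m inch '[[0,0,-0.0034,0,0.03,0.91,0],[0,0,0,0,0,0.91,0],[0,0,0,0,0,0.91,0],[0,0,0,0,0,0.91,0],[0,0,0,0,0,0.91,0],[0,0,0,0,0,0.91,0],[0,0,0,0,0,0.91,0],[0,0,0,0,0,0,0]]'
python3 go.py 445.5 -303.5 94 74.2
python3 -m inch '[[0,0,0,0,0,0,0.7],[0,0,0,0,0,0,0.8],[0,0,0,0,0,0,0.85],[0,0,0,0,0,0,0.9],[0,0,0,0,0,0,1],[0,0,0,0,0,0,1],[0,0,0,0,0,0,1],[0,0,0,0,0,0,1]]' 60
python3 go.py 445.5 -303.5 94 74.2
```

```text
clock: 9.73
eef_pos: [444.7, -300.2, 91.3]
tcp_rot: [-3.136, -0.002, 1.299]
contact_force: [-0.4, 0.3, -0.9]
opening: 0.999
grasp_force: 0.0
pos [ 444.7 -300.2   91.3] yaw [-1.797e+02 -1.000e-01  7.440e+01] t 9.73 F [-0.4  0.3 -0.9] grip 0.0 0.999 q6 -0.33
shift units (current axes) [-0.12  0.07 -0.11] (target axes) [-0.12  0.07 -0.11] turn units [-0.0018 -0.0007  0.0013]
clock: 10.4
eef_pos: [446.5, -302.8, 95.9]
tcp_rot: [3.141, 0.0, 1.3]
contact_force: [-0.8, 1.5, 5.8]
opening: 0.131
grasp_force: 58.8
pos [ 446.5 -302.8   95.9] yaw [179.9   0.   74.5] t 10.4 F [-0.8  1.5  5.8] grip 58.8 0.131 q6 -0.33
shift units (current axes) [-0.04 -0.03  0.08] (target axes) [-0.04 -0.03  0.08] turn units [0.0003 0.0001 0.0016]
```

```bash
python3 -m inch '[[0,0,0,0,0,-0.3,1],[0,0,0,0,0,-0.9,1],[0,0,0,0,0,-0.9,1],[0,0,0,0,0,-0.9,1],[0,0,0,0,0,-0.9,1],[0,0,0,0,0,-0.9,1],[0,0,0,0,0,-0.9,1],[0,0,0,0,0,0,1]]'
python3 -m inch '[[0,0,-0.0295,0,0,0,1],[0,0,-0.0295,0,0,0,1],[0,0,-0.0295,0,0,0,1],[0,0,-0.0295,0,0,0,1],[0,0,0,0,0,0,1]]'
python3 go.py 464.7 10.3 235 95.5
```

```text
clock: 11.07
eef_pos: [447.9, -303.8, 242.5]
tcp_rot: [3.135, 0.002, 1.3]
contact_force: [1.3, -0.4, -0.1]
opening: 0.13
grasp_force: 59.0
clock: 11.48
eef_pos: [445.9, -302.3, 237.4]
tcp_rot: [-3.141, -0.0, 1.675]
contact_force: [-0.8, -0.7, 0.1]
opening: 0.129
grasp_force: 58.9
pos [ 445.9 -302.3  237.4] yaw [-180.   -0.   96.] t 11.48 F [-0.8 -0.7  0.1] grip 58.9 0.129 q6 -0.7
shift units (current axes) [12.36  2.05  0.1 ] (target axes) [12.38  1.95  0.1 ] turn units [-0.0001 -0.0001  0.0026]
```

```bash
python3 -m inch '[[0,0,0.002,0.88,0.14,0,1],[0,0,0,0.88,0.14,0,1],[0,0,0,0.88,0.14,0,1],[0,0,0,0.88,0.14,0,1],[0,0,0,0.88,0.14,0,1],[0,0,0,0.88,0.14,0,1],[0,0,0,0.88,0.14,0,1],[0,0,0,0.88,0.14,0,1]]' |head -3
python3 -m inch '[[0,0,0,0.88,0.14,0,1],[0,0,0,0.88,0.14,0,1],[0,0,0,0.88,0.14,0,1],[0,0,0,0.88,0.14,0,1],[0,0,0,0.88,0.14,0,1],[0,0,0,0.88,0.14,0,1],[0,0,0,0,0,0,1],[0,0,0,0,0,0,1]]' |head -3
python3 go.py 464.7 10.3 235 95.5
python3 - <<'E'
from m import *
for f in('side','top'): shot(f,f+'2')
A=cv2.imread('pics/side2.png')[90:260,240:430]; B=cv2.imread('pics/top2.png')[130:250,270:400]
A=cv2.resize(A,(400,358),interpolation=cv2.INTER_CUBIC);B=cv2.resize(B,(388,358),interpolation=cv2.INTER_CUBIC)
cv2.imwrite('pics/c2.png',np.hstack([A,B]))
P,c=cloud('side2')
a=np.radians(5.5); R=np.array([[np.cos(a),-np.sin(a)],[np.sin(a),np.cos(a)]])
u=np.concatenate([(P[...,:2]-[464.7,10.3])@R,P[...,2:]],-1)
# plate seen from side camera: below rail
k=u[box(u,[-25,-60,152],[25,60,212])]; 
if len(k): print('plate unit-frame rel slot',len(k),np.percentile(k,[2,50,98],axis=0).round(1))
k=u[box(u,[-25,-60,215],[25,60,236])]; print('rail',len(k),np.percentile(k,[2,50,98],axis=0).round(1) if len(k) else '')
E
```

```text
clock: 12.15
eef_pos: [457.1, -123.6, 237.5]
tcp_rot: [-3.141, -0.0, 1.661]
clock: 12.82
eef_pos: [465.8, 9.4, 237.5]
tcp_rot: [-3.141, 0.0, 1.664]
pos [465.8   9.4 237.5] yaw [-180.     0.    95.4] t 12.82 F [-0.2 -0.1 -0.6] grip 58.9 0.131 q6 -0.08
shift units (current axes) [ 0.04 -0.04  0.1 ] (target axes) [ 0.04 -0.04  0.1 ] turn units [-0.0001  0.     -0.0008]
plate unit-frame rel slot 327 [[ -1.9 -38.5 154. ]
 [ -0.3 -13.1 181.3]
 [  4.9  30.9 210.3]]
rail 129 [[-16.4 -39.2 215.5]
 [ -3.7 -15.6 227.9]
 [ 19.3   3.1 235.1]]
```

View pics/c2.png

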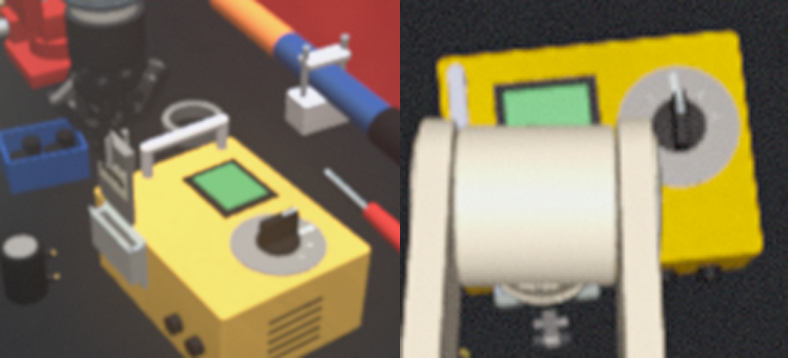

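The picture shows the selector pointer (tip about (677,78) in the right half) on the long mark. The holder hangs just above the slot (117,190 left half). I'll correct about 1 mm and lower it while watching the force.

```bash
python3 -m inch '[[0,0,0,0.04,-0.06,0,1],[0,0,0,0,0,0.3,1],[0,0,0,0,0,0.3,1],[0,0,0,0,0,0.25,1],[0,0,0,0,0,0,1],[0,0,0,0,0,0,1]]' 100
python3 go.py 464.7 10.3 184 95.5
python3 -m inch '[[0,0,0,0,0,0.15,1],[0,0,0,0,0,0.15,1],[0,0,0,0,0,0,1],[0,0,0,0,0,0,1]]'
python3 go.py 464.7 10.3 184 95.5
```

```text
clock: 13.42
eef_pos: [463.9, 9.4, 215.5]
tcp_rot: [-3.14, -0.0, 1.664]
contact_force: [-0.5, 0.3, 0.1]
opening: 0.119
grasp_force: 99.2
pos [463.9   9.4 215.5] yaw [-179.9   -0.    95.4] t 13.42 F [-0.5  0.3  0.1] grip 99.2 0.119 q6 -0.08
shift units (current axes) [0.03 0.04 1.26] (target axes) [0.03 0.03 1.26] turn units [-0.0005 -0.     -0.0008]
clock: 13.75
eef_pos: [464.4, 9.6, 208.7]
tcp_rot: [-3.141, -0.0, 1.665]
contact_force: [-0.0, 0.0, 0.4]
opening: 0.125
grasp_force: 99.5
pos [464.4   9.6 208.7] yaw [-180.    -0.    95.4] t 13.75 F [-0.   0.   0.4] grip 99.5 0.125 q6 -0.08
shift units (current axes) [0.03 0.02 0.99] (target axes) [0.03 0.02 0.99] turn units [-0.0001 -0.     -0.0007]
```

```bash
python3 -m inch '[[0,0,0,0.02,0,0.2,1],[0,0,0,0,0,0.2,1],[0,0,0,0,0,0.1,1],[0,0,0,0,0,0,1],[0,0,0,0,0,0,1]]'
python3 -m inch '[[0,0,0,0,0,0.1,1],[0,0,0,0,0,0.1,1],[0,0,0,0,0,0,1],[0,0,0,0,0,0,1]]'
python3 -m inch '[[0,0,0,0,0,0.1,1],[0,0,0,0,0,0.1,1],[0,0,0,0,0,0,1],[0,0,0,0,0,0,1]]'
```

```text
clock: 14.17
eef_pos: [464.4, 10.1, 196.1]
tcp_rot: [-3.142, -0.0, 1.665]
contact_force: [0.6, 1.1, -1.4]
opening: 0.122
grasp_force: 99.4
clock: 14.5
eef_pos: [464.5, 10.2, 191.3]
tcp_rot: [3.141, -0.0, 1.665]
contact_force: [1.0, 2.0, 1.6]
opening: 0.119
grasp_force: 100.2
clock: 14.83
eef_pos: [464.5, 10.2, 186.5]
tcp_rot: [3.141, -0.0, 1.665]
contact_force: [-0.3, 2.6, 4.3]
opening: 0.122
grasp_force: 100.6
```

```bash
python3 -m inch '[[0,0,0,0,0,0.1,1],[0,0,0,0,0,0,1],[0,0,0,0,0,0,1]]'
python3 -m inch '[[0,0,0,0,0,0.05,1],[0,0,0,0,0,0,1],[0,0,0,0,0,0,1]]'
python3 -m inch '[[0,0,0,0,0,0.05,1],[0,0,0,0,0,0,1],[0,0,0,0,0,0,1]]'
```

```text
clock: 15.08
eef_pos: [464.6, 10.2, 184.1]
tcp_rot: [3.141, -0.0, 1.665]
contact_force: [0.1, 1.8, 6.1]
opening: 0.12
grasp_force: 100.7
clock: 15.33
eef_pos: [464.9, 10.2, 183.9]
tcp_rot: [3.14, -0.0, 1.665]
contact_force: [-4.6, 3.0, 19.3]
opening: 0.12
grasp_force: 102.7
clock: 15.58
eef_pos: [465.3, 10.2, 183.8]
tcp_rot: [3.14, -0.0, 1.664]
contact_force: [-6.7, 2.9, 32.8]
opening: 0.124
grasp_force: 105.0
```

The push stopped hard at TCP z 183.8, where 184 was expected. I'll ease the push slightly, let it settle and check.

```bash
python3 -m inch '[[0,0,0,0,0,-0.02,1],[0,0,0,0,0,0,1],[0,0,0,0,0,0,1],[0,0,0,0,0,0,1],[0,0,0,0,0,0,1],[0,0,0,0,0,0,1]]'
python3 - <<'E'
from m import *
shot('side','side3')
A=cv2.imread('pics/side3.png')[110:260,250:430]
cv2.imwrite('pics/c3.png',cv2.resize(A,(720,600),interpolation=cv2.INTER_CUBIC))
P,c=cloud('side3'); rect(P[box(P,[565,-140,158],[640,-60,175])],'knobbar')
E
```

```text
clock: 16.08
eef_pos: [465.1, 10.3, 183.9]
tcp_rot: [3.14, -0.0, 1.665]
contact_force: [-6.0, 3.1, 28.7]
opening: 0.121
grasp_force: 103.9
knobbar 131 c [ 603.  -102.2] size [47.1 14.9] ang 4.5 z 165.7 mean [ 601.8 -103.5  165.7]
   long-axis deg -175.4
```

View pics/c3.png

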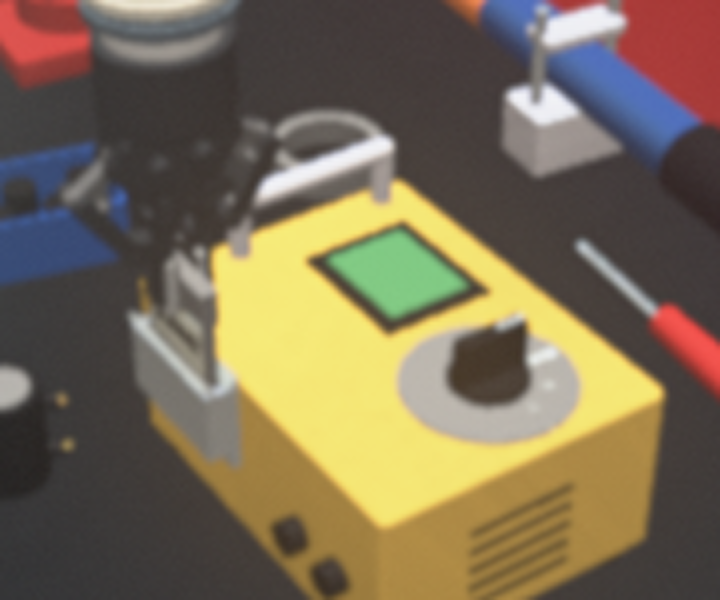

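The holder sits deep behind the lip (about (190,350)), still gripped, and the pointer lines up with the long mark (510,322 → 543,355). I'm handing in.

```bash
python3 -c "
from rig import r
print(r.sign_off())"
```

```text
the job is handed in; nothing more can be done
None
```

The job is handed in: the selector is at its long mark, and the holder is in the reader slot, held down with about 29 N after it stopped hard at the expected depth (about 16 s of the 61 s used).

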